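Lift the lid off the black parts organizer

ROBOT

A 6-joint arm with a two-finger parallel gripper is mounted at the origin on the work surface. World frame = base frame: x ahead of the robot, y to its left, z up, the work surface at z = 0. Lengths are in mm, angles in rad, forces in N, time in s.
With the tool pointing down it reaches from about 275 to 750 mm from the base axis. Payload 10.2 kg.
Tool frame: the origin (TCP) lies at the very end of the fingers, on their centre line; the grasp point (between the pads) lies 19 mm behind it; z points along the fingers, y is the line along which they close (so a half turn about z gives the same grasp; the last joint's range is limited). The gripper opens to 85 mm and grips with 20 to 120 N. Pads are 22 mm wide; open, the fingers measure 114 mm over their backs; the gripper's body (76 mm by 85 mm) begins 54 mm behind the grasp point. The pads swing forward as they close: fully open they stand 13 mm farther back than shut.
Start: joints at [0.964, 0.313, 1.498, -0, 1.331, -0.223], TCP at [196.597, 486.807, 231.294] pointing down, gripper open.
Joint ranges: [-2.94, 2.94], [-0.97, 2.17], [0.19, 2.56], [-1.23, 4.37], [0.02, 3.11], [-2.88, 2.88]. Speed limits (rad/s): [2.39, 2.39, 3.01, 3.14, 3.14, 3.14].

INTERFACE

Orientations are given as a unit quaternion [w, x, y, z].
In Python, from rig import ctrl, optics gives the robot as it stands. The module is installed in compiled form; this text tells all that it offers.
- The arm moves only by the shell command python3 -m handwheel 'ROWS' [FORCE]. ROWS is JSON, a list that holds one entry, the list of rows, each a list of 5 numbers: the gripper command: -1 is fully open, 1 is shut, values between are in proportion, then the shift along the world's x, y, z in units of 50 mm (1.0 is 50 mm), then the turn about the world's z in units of 8 degrees (1.0 is 8 degrees). In form: [[[gripper, tx, ty, tz, twist], ...]]. A call has 1 to 10 rows; each row shifts and turns the commanded pose from where the row before left it; what a row does not reach is not made up. A row lasts 1/10 s, in which the tool goes at most 50 mm and 8.59 degrees, less where a joint would pass 70% of its speed; a pose out of reach is approached as far as the arm can. A call is refused whole if a number of a shift passes 1 or a number of a turn 1, either way. A call with a gripper value outside its range is refused whole. The fingers move at their own pace and stop on an object; FORCE is the grip in N (left out, the last holds). Time passes only in rows, so rows that do not move let the fingers close. It gives the time, the measured TCP pose, the force, the opening and the grip force at its end, in the units of the state.
- ctrl.sense(): the state, without advancing time (a new reading comes with each control period).
- optics.capture(name): name is "side" or "top" or "wrist"; returns a dict with "img" (384x512x3 uint8, blue, green, red), "K" (3x3 intrinsics, pixels), "dist_coeffs" ([k1, k2, p1, p2, k3] as OpenCV has them; the pictures are not rectified), "R" (3x3) and "t" (3): a world point X has camera coordinates R X + t. Camera axes: x right, y down, z forward; pixel columns grow to the right and rows downward; lengths in mm; the calibration is good to about 2 mm. A picture is of the moment at which its call begins. There is no depth.
- ctrl.finish_job(): hands the job in; it is judged then, once.
The state is a dict: "time_s": time; "joints": joint angles; "dq": joint speeds; "tau": joint torques, N m; "eef_pos": TCP position; "ee_rot": TCP orientation; "force": force on the tool from outside, world axes, zero at the start; "wrist_torque": the same for the moment, N m; "grip_width": opening from 0.0 (shut) to 1.0 (fully open); "grip_force": force on a finger pad.
Only numpy, scipy, OpenCV 4.12 (cv2) and the standard library are available. Lean on these libraries where they do the work, as an engineer would, in place of code of your own. Each camera call takes 0.05 s, during which the arm holds its last target. There are 200 camera calls.

TASK

Take the lid off the black parts organizer: swing it up by its yellow knob until it stands vertical on its hinge pins, then lift it straight up off the pins. Stand it upright, hinge edge down, fully home and centred in the slot of the wooden stand and let go of it; leave the grey organizer's lid shut.

Things in the scene. Friction and masses are not known exactly. Their poses are not given: they have to be found in the camera images.
- black_knob (a point): centre of the yellow 26 mm ball knob (pinch it here) on the black organizer's loose lid: black plate 150 wide (y) x 134 x 6 mm, 0.2 kg. Ball centre 32 mm out from the front edge, in the plate's plane, 176 mm from the hinge line. Lid's axes: shut, z up, x level from knob to hinge; upright, x points down. Starts shut, knob 88 mm above the table. Lightly held (20 N) it pivots in fingers closing along y.
- black_hinge (a point): middle of the two 8 mm hinge pins behind the fixed black organizer (120 x 140 mm, 85 high), 88 mm above the table; x front to back, y along the pins, z up. Two lid hooks, 19 mm thick, 84 mm over both, open away from the knob, sit loosely on the pins and end 8 mm past them (184 mm from the knob). Lid swings freely, falls unless held, has no stop; vertical, it lifts off in about 15 mm.
- stand_slot (a point): centre of the slot floor of the fixed wooden stand, 12 mm above the table. Stand 160 mm long (y, along the slot), 90 mm across (x). The slot is 36 mm wide, open at both ends, and flares from 77 mm above the table to about 80 mm wide at its top, 118 mm above the table. z up. With the lid home, hinge edge down, its knob is 184 mm above this point.
- grey_knob (a point): centre of the yellow 26 mm knob on the shut lid of the light grey organizer, a bystander of the same shape and size as the black one, 88 mm above the table; x level from knob to hinge, z up. It stays shut.
Mind the look-alikes: they are no part of the job. Of the things like the part that bears black_knob, leave any that is purple; of the rest the larger one is meant. There is more than one size of the part that bears stand_slot; the job needs the larger.

How it is judged:
By the outcome, as a careful person would: the job done as asked, in the order asked, and still so for the second after the job is handed in, with the robot touching nothing.
It also fails if it takes over 51 s, if anything falls off the work surface, if the arm or the gripper's body presses on something with over 40 N, if the wrist force passes 120 N, or if a joint passes its speed limit or range.

## Working session

There is one attempt and no reset: what is moved stays moved. The work goes in short steps, Python scripts to look and compute and a shell command to move; the robot and the scene stay as the last step left them, time stands still between calls to the robot, and variables do not carry over. Pictures are saved under pics/ and viewed, at most 10 in all, crops included, and the job is handed in when it is done.

```bash
mkdir -p pics; cat > h.py <<'E'
import numpy as np, cv2
from rig import ctrl, optics
def cap(n,f=None):
    c=optics.capture(n)
    if f: cv2.imwrite('pics/'+f,c['img'])
    return c
def ray(c,uv):
    K=np.array(c['K'],float);d=np.array(c['dist_coeffs'],float);R=np.array(c['R']);t=np.array(c['t'])
    p=cv2.undistortPoints(np.array([[uv]],float),K,d)[0,0]
    return -R.T@t, R.T@np.array([p[0],p[1],1])
def at_z(c,uv,z):
    o,r=ray(c,uv); return o+r*(z-o[2])/r[2]
def proj(c,X):
    return cv2.projectPoints(np.array(X,float).reshape(-1,3),cv2.Rodrigues(np.array(c['R'],float))[0],np.array(c['t'],float),np.array(c['K'],float),np.array(c['dist_coeffs'],float))[0].reshape(-1,2)
E
python3 - <<'E'
from h import *
a=cap('top','t0.png');b=cap('side','s0.png')
cv2.imwrite('pics/t0b.png',cv2.resize(a['img'],(800,600),interpolation=cv2.INTER_CUBIC))
cv2.imwrite('pics/s0b.png',cv2.resize(b['img'],(800,600),interpolation=cv2.INTER_CUBIC))
for c in(a,b):
  print(np.array(c['R']).round(2), (-np.array(c['R']).T@c['t']).round())
print(ctrl.sense())
E
```

```text
[[-0.02 -1.    0.02]
 [-0.99  0.02 -0.15]
 [ 0.15 -0.02 -0.99]] [ 292.   39. 1270.]
[[ 0.97 -0.26 -0.02]
 [-0.18 -0.59 -0.78]
 [ 0.19  0.76 -0.62]] [ 267. -721.  678.]
{'time_s': 0.1, 'joints': array([ 9.63606214e-01,  3.13367593e-01,  1.49833861e+00,  2.12388588e-06,
        1.33099779e+00, -2.23412073e-01]), 'dq': array([-8.30944366e-04, -2.57373586e-03, -2.37990586e-03,  7.25504645e-05,
        2.31672145e-03, -4.07784162e-04]), 'tau': array([ 7.61763022e-04, -4.12904263e+01, -2.60144305e+01, -2.33014698e-04,
        2.96881029e-03,  3.72460249e-05]), 'eef_pos': array([196.46094054, 486.6165504 , 230.81431099]), 'ee_rot': array([-2.25135939e-04,  1.90713801e-01,  9.81645525e-01, -5.08015784e-04]), 'force': array([-0.29980845,  0.02397195, -0.17409483]), 'wrist_torque': array([-0.0144781 , -0.02823849,  0.06638076]), 'grip_force': 0.0, 'grip_width': 1.0018776339773132}
```

View pics/t0b.png

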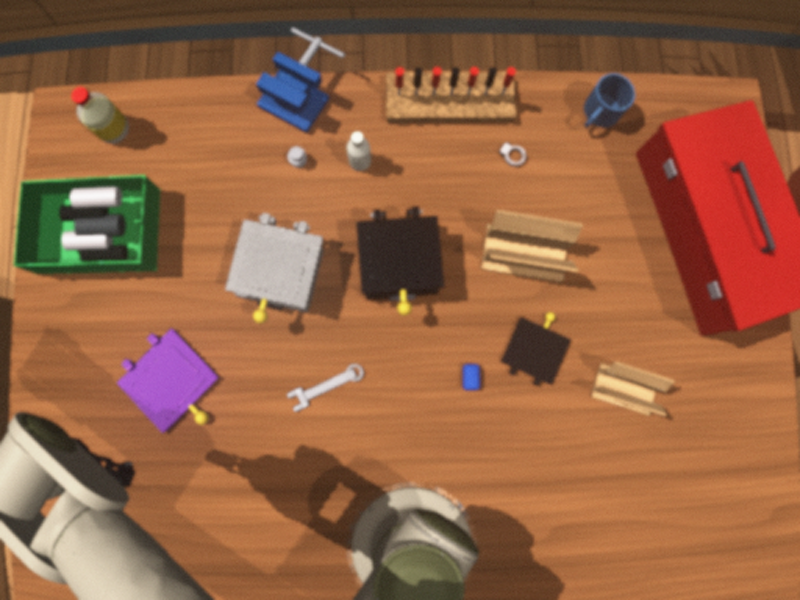

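View pics/s0b.png

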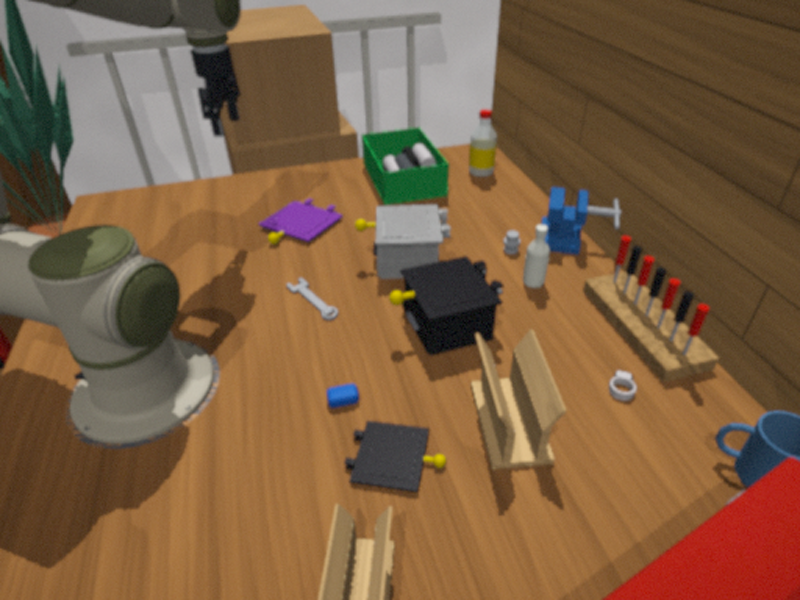

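The top view (800x600) shows three things with a yellow knob that could be taken for the lid: 
- the black lid on its organizer, knob at (404,307); 
- a smaller loose black lid at (537,350), knob (550,320); 
- a purple one at (168,380), knob (200,417). 

There is also the grey bystander, knob (260,315). The stands are the large one at (531,246) and a small one at (632,388). I choose the knob at (404,307) and the stand at (531,246).

```bash
python3 - <<'E'
from h import *
a=cap('top');b=cap('side')
for n,c in(('top',a),('side',b)):
  hsv=cv2.cvtColor(c['img'],cv2.COLOR_BGR2HSV)
  m=cv2.inRange(hsv,(22,150,120),(34,255,255))
  k,l,s,ce=cv2.connectedComponentsWithStats(m)
  for i in range(1,k):
    if s[i,4]>15: print(n,s[i],ce[i].round(1),at_z(c,ce[i],88).round(1))
t=a['img'][125:225,215:385]; s=b['img'][125:310,225:370]
t=cv2.resize(t,None,fx=4.7,fy=4.7,interpolation=cv2.INTER_CUBIC);cv2.imwrite('pics/tc.png',t)
s=cv2.resize(s,None,fx=3.2,fy=3.2,interpolation=cv2.INTER_CUBIC);cv2.imwrite('pics/sc.png',s)
E
```

```text
top [255 185   7  16  81] [257.9 193.2] [451.2   7.7  88. ]
top [162 192   9  14  69] [166.4 199.4] [439. 265.  88.]
top [348 200   7  10  34] [350.9 204.4] [ 413.5 -254.8   88. ]
top [122 260  10  11  60] [126.8 265.4] [256.3 376.6  88. ]
side [302  95  15  13 151] [308.3 101. ] [797.9 497.8  88. ]
side [227 140  13   8  68] [232.2 143.4] [439.3 266.5  88. ]
side [172 148   9   8  49] [175.2 151.3] [254.5 272.9  88. ]
side [249 185  16  10 101] [255.4 189.1] [448.9   9.9  88. ]
side [271 290  15   9  87] [278.4 293.8] [ 405.5 -327.    88. ]
```

View pics/tc.png

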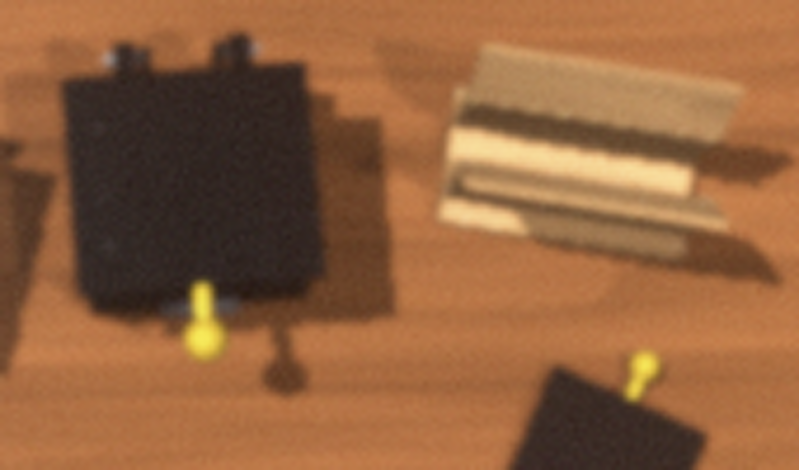

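View pics/sc.png

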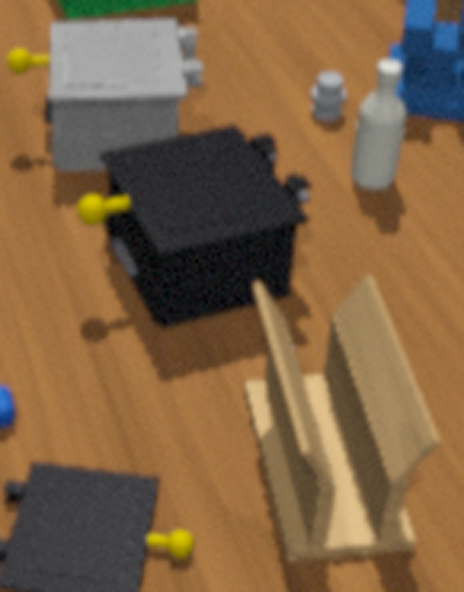

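Top crop: the black lid (knob at crop (205,338), hooks at (125,58) and (237,48)) sits on its organizer. It is neither purple nor the smaller loose lid, so the choice is confirmed. The stand's rails run from (485,45) to (742,88) at the back and reach about (728,228) at the front. In the side crop its near base corners are (290,558) and (412,548).

```bash
cat > fit.py <<'E'
from h import *
from scipy.optimize import least_squares
a=cap('top');b=cap('side')
T=lambda p:(p[0]/4.7+215-.4,p[1]/4.7+125-.4)
S=lambda p:(p[0]/3.2+225-.35,p[1]/3.2+125-.35)
print('knob top',at_z(a,T((205,338)),88).round(1),'side',at_z(b,S((92,209)),88).round(1))
def tri(u,v):
  o1,r1=ray(a,u);o2,r2=ray(b,v)
  M=np.c_[r1,-r2];s=np.linalg.lstsq(M,o2-o1,rcond=None)[0]
  return (o1+r1*s[0]).round(1),(o2+r2*s[1]).round(1)
print('tri',tri(T((205,338)),S((92,209))))
for p in((65,82),(305,65),(322,278),(80,295)): print('lid t',at_z(a,T(p),91).round(1))
for p in((105,157),(238,128),(303,215),(160,250)): print('lid s',at_z(b,S(p),91).round(1))
for p in((125,58),(237,48)): print('hook t',at_z(a,T(p),88).round(1))
# stand: y' to left(+y), x' away
tp=[((485,45),(1,1,118,1)),((742,88),(1,-1,118,1)),((728,228),(-1,-1,118,1)),((440,220),(-1,1,12,0))]
sp=[((255,283),(-1,1,118,1)),((325,480),(-1,-1,118,1)),((370,278),(1,1,118,1)),((438,440),(1,-1,118,1)),((290,558),(-1,-1,12,0)),((412,548),(1,-1,12,0)),((247,382),(-1,1,12,0))]
def res(q):
  x,y,th,w=q;ct,st=np.cos(th),np.sin(th);r=[]
  for c,F,L in((a,T,tp),(b,S,sp)):
    for p,(sx,sy,z,top) in L:
      X=sx*(w if top else 45);Y=sy*80
      r+=list(proj(c,[x+ct*X-st*Y,y+st*X+ct*Y,z])[0]-F(p))
  return np.array(r)
s=least_squares(res,[520,-190,-.1,42],loss='soft_l1')
print(s.x.round(3));print(res(s.x).round(1).reshape(-1,2).tolist())
E
python3 fit.py
```

```text
knob top [441.8   7.   88. ] side [442.8   7.7  88. ]
tri (array([441.7,   7. ,  88.5]), array([442.6,   6.9,  88.6]))
lid t [599.7  88.3  91. ]
lid t [607.6 -57.9  91. ]
lid t [476.1 -63.8  91. ]
lid t [468.8  81.   91. ]
lid s [472.3  73.6  91. ]
lid s [602.3  82.3  91. ]
lid s [608.4 -54.5  91. ]
lid s [480.8 -63.5  91. ]
hook t [614.9  51.6  88. ]
hook t [619.9 -16.9  88. ]
[ 555.21  -237.356   12.391   42.394]
[[0.6, 0.1], [1.1, -0.1], [1.0, -0.9], [0.9, -0.1], [0.4, 0.3], [-5.8, -8.2], [-0.3, -0.8], [0.1, 0.7], [-0.5, -1.2], [1.5, -1.7], [-0.7, 0.3]]
```

Both views agree: knob (442,7,88) and lid yaw +3.3°, so the hinge is near (618,17). The stand is at (555,-237) with yaw -10°. Going to above the knob now.

```bash
python3 -m handwheel '[[[-1,0.41,-0.8,0,0.32],[-1,0.41,-0.8,0,0.32],[-1,0.41,-0.8,0,0.32],[-1,0.41,-0.8,0,0.32],[-1,0.41,-0.8,0,0.32],[-1,0.41,-0.8,0,0.32],[-1,0.41,-0.8,0,0.32],[-1,0.41,-0.8,0,0.32],[-1,0.41,-0.8,0,0.3],[-1,0.41,-0.8,0,0.3]]]' 20
python3 -m handwheel '[[[-1,0.41,-0.8,0,0],[-1,0.41,-0.8,0,0],[-1,0,0,-0.6,0],[-1,0,0,-0.4,0],[-1,0,0,0,0],[-1,0,0,0,0]]]'
python3 - <<'E'
from h import *
c=cap('wrist');cv2.imwrite('pics/w1.png',c['img'])
print(proj(c,[[442,7.2,88],[617.7,17.3,88]]))
E
```

```text
time_s: 1.3
eef_pos: [402.1, 85.0, 231.5]
ee_rot: [0.0, -0.029, 1.0, -0.0]
force: [0.6, 0.1, -0.3]
grip_width: 1.002
grip_force: 0.0
time_s: 1.9
eef_pos: [442.8, 6.9, 182.0]
ee_rot: [0.0, -0.029, 1.0, -0.0]
force: [-0.2, 0.4, -0.1]
grip_width: 0.995
grip_force: 0.0
[[257.85750846 193.4935732 ]
 [257.81587906 350.23589742]]
```

View pics/w1.png

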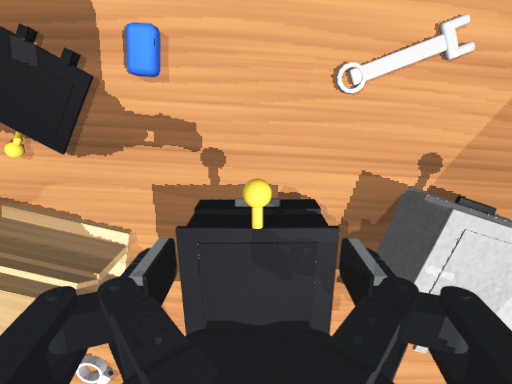

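The wrist view shows the knob at (257,193), against a predicted (258,193), and the lid edges are square to the tool. Descending and pinching.

```bash
python3 -m handwheel '[[[-1,0,0,-0.5,0],[-1,0,0,-0.5,0],[-1,0,0,-0.5,0],[-1,0,0,-0.4,0],[-1,0,0,-0.2,0],[-1,0,0,-0.16,0],[-1,0,0,0,0],[-1,0,0,0,0]]]'
python3 -m handwheel '[[[1,0,0,0,0],[1,0,0,0,0],[1,0,0,0,0],[1,0,0,0,0],[1,0,0,0,0],[1,0,0,0,0],[1,0,0,0,0],[1,0,0,0,0],[1,0,0,0,0],[1,0,0,0,0]]]' 20
```

```text
time_s: 2.75
eef_pos: [443.2, 6.7, 69.1]
ee_rot: [0.001, -0.029, 1.0, -0.0]
force: [-0.1, -0.1, 1.0]
grip_width: 1.0
grip_force: 0.0
time_s: 3.75
eef_pos: [442.7, 6.8, 68.3]
ee_rot: [0.0, -0.029, 1.0, -0.0]
force: [-0.2, 0.4, 3.2]
grip_width: 0.286
grip_force: 19.4
```

```bash
python3 -m handwheel '[[[1,0.022,0.001,0.275,0],[1,0.022,0.001,0.275,0],[1,0.065,0.004,0.268,0],[1,0.065,0.004,0.268,0],[1,0.106,0.006,0.255,0],[1,0.106,0.006,0.255,0],[1,0.145,0.008,0.235,0],[1,0.145,0.008,0.235,0],[1,0.18,0.01,0.21,0],[1,0.18,0.01,0.21,0]]]'
python3 - <<'E'
from h import *
b=cap('side')
s=ctrl.sense();g=s['eef_pos']+[0,0,19];print(s['eef_pos'],s['force'],s['grip_force'])
p=proj(b,[g,[617.7,17.3,88]]);print(p)
cv2.imwrite('pics/s2.png',cv2.resize(b['img'][90:290,200:400],None,fx=3,fy=3,interpolation=cv2.INTER_CUBIC))
E
```

```text
time_s: 4.75
eef_pos: [494.4, 9.8, 192.4]
ee_rot: [-0.001, -0.029, 1.0, 0.0]
force: [0.9, -0.4, -2.2]
grip_width: 0.289
grip_force: 19.7
[496.03934444   9.61748112 194.0329411 ] [-0.5354929   0.07383251  0.73128201] 19.74504142999649
[[272.23992787 146.94138981]
 [312.19841158 176.96516819]]
```

View pics/s2.png

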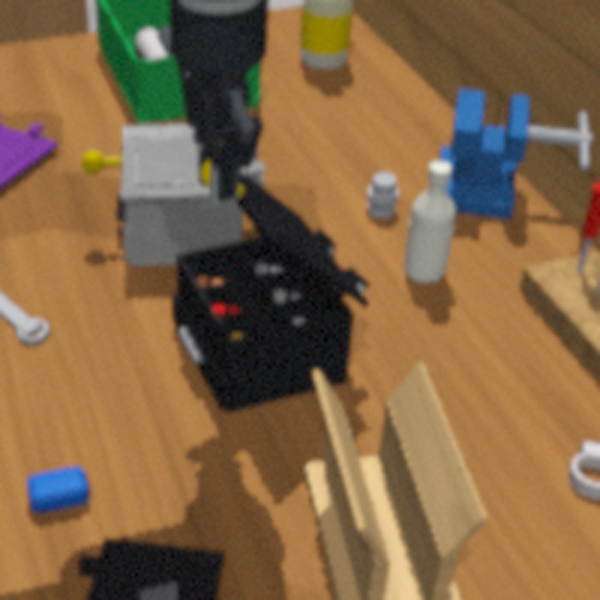

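The lid is swinging up: it is half open, with the knob held at (215,175), the hooks still at the pins (around (350,290)) and almost no force. Continuing to vertical.

```bash
python3 -m handwheel '[[[1,0.21,0.012,0.18,0],[1,0.21,0.012,0.18,0],[1,0.235,0.013,0.145,0],[1,0.235,0.013,0.145,0],[1,0.255,0.015,0.106,0],[1,0.255,0.015,0.106,0],[1,0.268,0.016,0.065,0],[1,0.268,0.016,0.065,0],[1,0.275,0.016,0.022,0],[1,0.275,0.016,0.022,0]]]'
python3 -m handwheel '[[[1,0,0,0,0],[1,0,0,0,0],[1,0,0,0,0]]]'
```

```text
time_s: 5.8
eef_pos: [618.8, 16.9, 243.7]
ee_rot: [-0.001, -0.029, 1.0, 0.0]
force: [-0.3, 0.6, -2.5]
grip_width: 0.288
grip_force: 19.9
time_s: 6.1
eef_pos: [617.9, 16.9, 243.8]
ee_rot: [-0.001, -0.029, 1.0, 0.0]
force: [-0.8, -0.4, -2.2]
grip_width: 0.283
grip_force: 19.8
```

```bash
python3 -m handwheel '[[[1,0,0,0.1,0],[1,0,0,0.1,0],[1,0,0,0.1,0],[1,0,0,0.1,0],[1,0,0,0.1,0],[1,0,0,0.1,0]]]'
python3 -m handwheel '[[[1,0,0,0.2,0],[1,0,0,0.3,0],[1,0,0,0.3,0],[1,0,0,0.3,0],[1,0,0,0.1,0],[1,0,0,0,0],[1,0,0,0,0],[1,0,0,0,0]]]'
python3 - <<'E'
from h import *
b=cap('side')
cv2.imwrite('pics/s3.png',cv2.resize(b['img'][60:260,220:420],None,fx=3,fy=3,interpolation=cv2.INTER_CUBIC))
E
```

```text
time_s: 6.7
eef_pos: [618.7, 16.9, 274.9]
ee_rot: [0.0, -0.029, 1.0, 0.0]
force: [0.7, 0.1, -1.8]
grip_width: 0.285
grip_force: 19.8
time_s: 7.5
eef_pos: [618.5, 16.9, 333.6]
ee_rot: [-0.001, -0.029, 1.0, 0.0]
force: [-0.1, 0.4, -1.8]
grip_width: 0.288
grip_force: 19.9
```

View pics/s3.png

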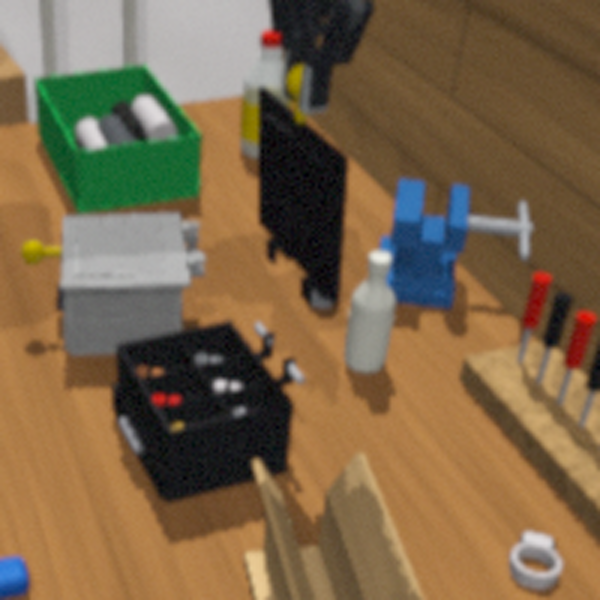

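Clear of the pins, the lid hangs vertical below the knob (295,80), hooks at (320,300). Carrying it over the stand, with a gentle start and stop.

```bash
python3 -m handwheel '[[[1,-0.04,-0.15,0,-0.167],[1,-0.075,-0.3,0,-0.167],[1,-0.11,-0.45,0,-0.167],[1,-0.125,-0.5,0,-0.167],[1,-0.125,-0.5,0,-0.167],[1,-0.125,-0.5,0,-0.167],[1,-0.125,-0.5,0,-0.167],[1,-0.125,-0.5,0,-0.167],[1,-0.125,-0.5,0,-0.167],[1,-0.11,-0.45,0,-0.167]]]'
python3 -m handwheel '[[[1,-0.09,-0.35,0,0],[1,-0.06,-0.23,0,0],[1,-0.025,-0.1,0,0],[1,-0.01,-0.05,0,0],[1,0,0,0,0],[1,0,0,0,0],[1,0,0,0,0],[1,0,0,0,0],[1,0,0,0,0],[1,0,0,0,0]]]'
python3 - <<'E'
from h import *
a=cap('top');b=cap('side')
A=cv2.resize(a['img'][110:250,270:400],(520,560),interpolation=cv2.INTER_CUBIC)
B=cv2.resize(b['img'][50:330,260:400],(280,560),interpolation=cv2.INTER_CUBIC)
cv2.imwrite('pics/m4.png',np.hstack([A,B]))
E
```

```text
time_s: 8.55
eef_pos: [563.3, -202.9, 334.4]
ee_rot: [-0.0, 0.089, 0.996, -0.0]
force: [0.5, 0.0, -1.5]
grip_width: 0.288
grip_force: 19.9
time_s: 9.55
eef_pos: [555.2, -237.0, 334.4]
ee_rot: [-0.0, 0.088, 0.996, 0.0]
force: [-0.5, -0.6, -2.2]
grip_width: 0.287
grip_force: 19.9
```

View pics/m4.png

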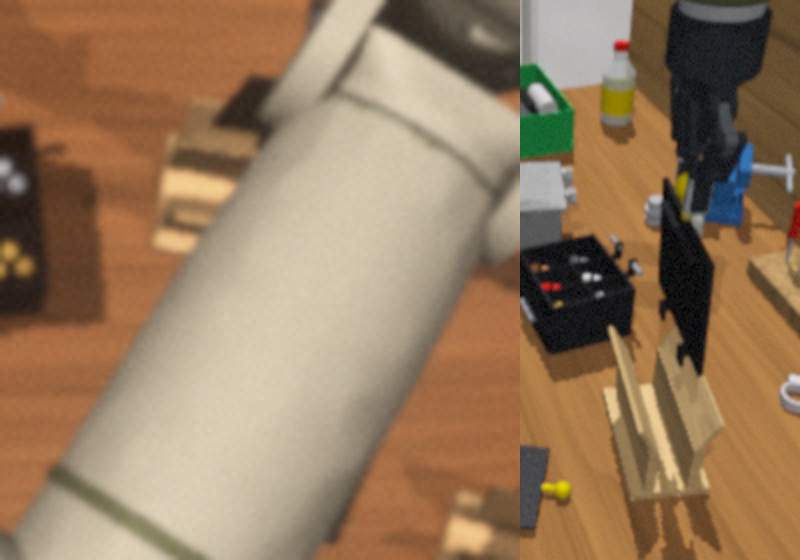

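The side crop shows the lid hanging vertical and in line with the slot. Its hooks (660,308) and (683,355) are above the flare at (650,340). Lowering.

```bash
python3 -m handwheel '[[[1,0,0,-0.2,0],[1,0,0,-0.3,0],[1,0,0,-0.3,0],[1,0,0,-0.3,0],[1,0,0,-0.3,0],[1,0,0,-0.25,0],[1,0,0,-0.25,0],[1,0,0,-0.25,0],[1,0,0,-0.25,0],[1,0,0,0,0]]]'
python3 -m handwheel '[[[1,0,0,-0.15,0],[1,0,0,-0.15,0],[1,0,0,-0.15,0],[1,0,0,-0.1,0],[1,0,0,-0.1,0],[1,0,0,0,0],[1,0,0,0,0]]]'
python3 - <<'E'
from h import *
b=cap('side');cv2.imwrite('pics/s5.png',cv2.resize(b['img'][110:310,260:400],None,fx=3,fy=3,interpolation=cv2.INTER_CUBIC))
E
```

```text
time_s: 10.65
eef_pos: [554.6, -236.7, 212.3]
ee_rot: [-0.001, 0.088, 0.996, 0.001]
force: [0.1, -0.0, -2.1]
grip_width: 0.287
grip_force: 19.9
time_s: 11.35
eef_pos: [555.3, -237.2, 182.0]
ee_rot: [0.0, 0.088, 0.996, -0.0]
force: [0.5, -0.0, -2.3]
grip_width: 0.284
grip_force: 19.9
```

View pics/s5.png

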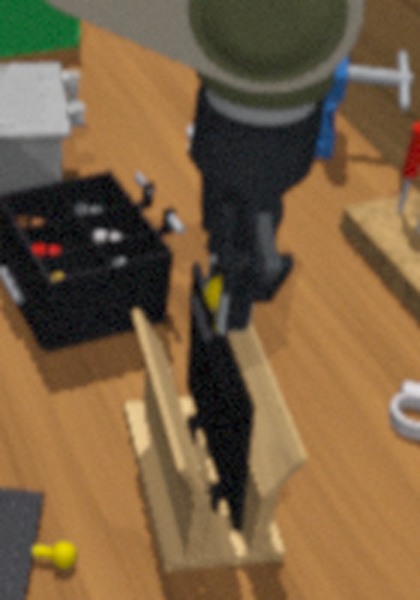

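The lid is in the slot, just above the floor: hooks at (218,495), floor at about (225,535). Touching down slowly.

```bash
python3 -m handwheel '[[[1,0,0,-0.05,0],[1,0,0,-0.03,0],[1,0,0,-0.02,0],[1,0,0,0,0],[1,0,0,0,0]]]'
python3 -m handwheel '[[[1,0,0,-0.02,0],[1,0,0,-0.02,0],[1,0,0,0,0],[1,0,0,0,0]]]'
```

```text
time_s: 11.9
eef_pos: [555.3, -237.2, 177.3]
ee_rot: [0.0, 0.088, 0.996, -0.0]
force: [-0.6, -1.1, 1.2]
grip_width: 0.287
grip_force: 20.1
time_s: 12.3
eef_pos: [556.1, -237.5, 177.1]
ee_rot: [0.002, 0.088, 0.996, -0.001]
force: [0.0, 1.8, 11.8]
grip_width: 0.289
grip_force: 20.7
```

Contact at the expected height (knob about 196.5). Relieving the press, letting go and backing straight up.

```bash
python3 -m handwheel '[[[1,0,0,0.03,0],[1,0,0,0,0],[0.2,0,0,0,0],[0,0,0,0,0],[-0.2,0,0,0,0],[-0.4,0,0,0,0],[-0.7,0,0,0,0],[-1,0,0,0,0],[-1,0,0,0,0],[-1,0,0,0,0]]]'
python3 -m handwheel '[[[-1,0,0,0.1,0],[-1,0,0,0.2,0],[-1,0,0,0.4,0],[-1,0,0,0.5,0],[-1,0,0,0.5,0],[-1,0,0,0.5,0],[-1,0,0,0,0],[-1,0,0,0,0],[-1,0,0,0,0],[-1,0,0,0,0]]]'
python3 - <<'E'
from h import *
b=cap('side');c=cap('wrist')
B=cv2.resize(b['img'][110:310,260:390],(390,600),interpolation=cv2.INTER_CUBIC)
C=cv2.resize(c['img'],(400,300))
C=np.vstack([C,np.zeros((300,400,3),np.uint8)])
cv2.imwrite('pics/m6.png',np.hstack([B,C]))
hsv=cv2.cvtColor(b['img'],cv2.COLOR_BGR2HSV)
m=cv2.inRange(hsv,(22,150,100),(34,255,255));k,l,s,ce=cv2.connectedComponentsWithStats(m)
print([(ce[i].round(1).tolist(),int(s[i,4])) for i in range(1,k) if s[i,4]>15])
print(proj(b,[555,-237,196]),proj(c,[[555,-237,196],[555,-237,12]]))
hsv=cv2.cvtColor(c['img'],cv2.COLOR_BGR2HSV)
m=cv2.inRange(hsv,(22,150,100),(34,255,255));k,l,s,ce=cv2.connectedComponentsWithStats(m)
for i in range(1,k):
  if s[i,4]>60: print(ce[i],s[i],at_z(c,ce[i],196).round(1))
E
```

```text
time_s: 13.3
eef_pos: [555.2, -237.1, 176.4]
ee_rot: [0.0, 0.088, 0.996, 0.0]
force: [-0.3, 0.1, 0.2]
grip_width: 1.005
grip_force: 0.0
time_s: 14.3
eef_pos: [555.0, -236.9, 285.5]
ee_rot: [-0.001, 0.088, 0.996, 0.0]
force: [-1.2, -0.9, -0.0]
grip_width: 0.998
grip_force: 0.0
[([308.2, 100.8], 189), ([232.2, 143.4], 66), ([175.4, 151.7], 56), ([338.1, 210.7], 163), ([278.5, 294.0], 93)]
[[335.04617866 209.45944237]] [[257.29474654 195.96971574]
 [257.46998448 160.63031815]]
[213.89340102  73.97461929] [207  60  13  25 197] [ 451.1 -252.9  196. ]
[257.70241692 205.70845921] [244 191  29  30 662] [ 563.9 -238.2  196. ]
```

View pics/m6.png

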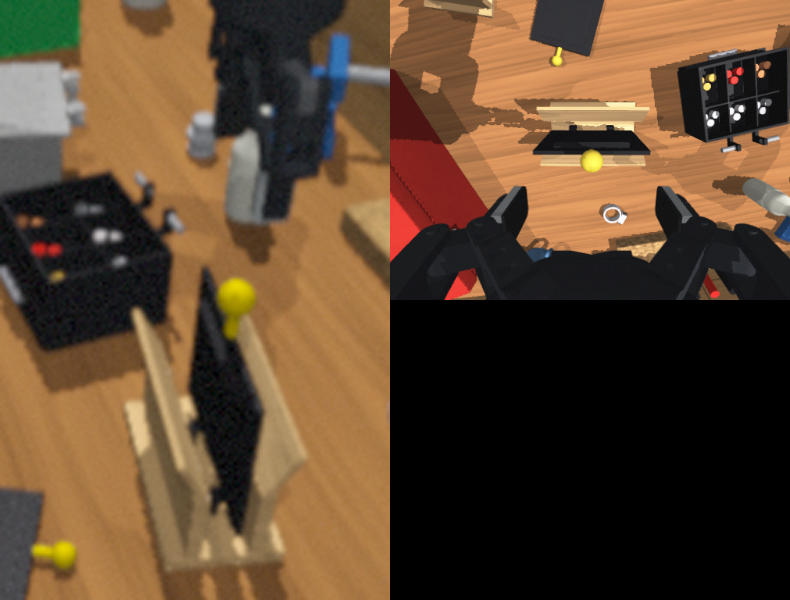

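The lid stands free. In the side crop the knob is at (236,297); in the wrist view it is about 9 mm past the slot's centre, toward +x. I have used my picture views, so I'll check numerically whether it leans or is shifted.

```bash
python3 - <<'E'
from h import *
c=cap('wrist');g=cv2.cvtColor(c['img'],cv2.COLOR_BGR2GRAY).astype(float)
for lo,hi in((195,215),(225,240),(272,300)):
  print(lo,hi,[(r,int(g[r,lo:hi].mean())) for r in range(125,218)])
th=-.175;d=np.array([np.cos(th),np.sin(th)])
o=np.array([555,-237.])
for nm,z in(('floor',12),('railtop',118),('platebot',30),('platetop',164),('knob',196),('inneredge',77)):
  print(nm,[(x,proj(c,[*(o+d*x),z])[0].round(1).tolist()) for x in(-40,-18,-9,-3,0,3,9,18,40)])
E
```

```text
195 215 [(125, 144), (126, 118), (127, 88), (128, 85), (129, 86), (130, 103), (131, 116), (132, 118), (133, 121), (134, 126), (135, 128), (136, 181), (137, 224), (138, 225), (139, 225), (140, 212), (141, 158), (142, 161), (143, 159), (144, 144), (145, 143), (146, 148), (147, 152), (148, 152), (149, 153), (150, 160), (151, 165), (152, 162), (153, 160), (154, 156), (155, 130), (156, 123), (157, 119), (158, 119), (159, 121), (160, 125), (161, 126), (162, 125), (163, 123), (164, 123), (165, 131), (166, 142), (167, 95), (168, 86), (169, 57), (170, 51), (171, 47), (172, 43), (173, 39), (174, 35), (175, 33), (176, 29), (177, 25), (178, 24), (179, 21), (180, 19), (181, 17), (182, 19), (183, 21), (184, 20), (185, 20), (186, 21), (187, 24), (188, 24), (189, 22), (190, 19), (191, 18), (192, 18), (193, 25), (194, 45), (195, 45), (196, 44), (197, 43), (198, 70), (199, 164), (200, 169), (201, 161), (202, 161), (203, 171), (204, 181), (205, 188), (206, 190), (207, 188), (208, 179), (209, 191), (210, 218), (211, 215), (212, 185), (213, 157), (214, 158), (215, 159), (216, 161), (217, 162)]
225 240 [(
[... 2700 characters left out ...]
 [257.5, 164.7]), (9, [257.5, 168.7]), (18, [257.5, 174.8]), (40, [257.5, 189.2])]
platetop [(-40, [257.3, 145.5]), (-18, [257.4, 168.4]), (-9, [257.4, 177.5]), (-3, [257.4, 183.5]), (0, [257.4, 186.4]), (3, [257.4, 189.4]), (9, [257.4, 195.2]), (18, [257.4, 203.8]), (40, [257.4, 224.1])]
knob [(-40, [257.3, 150.0]), (-18, [257.3, 175.7]), (-9, [257.3, 185.9]), (-3, [257.3, 192.5]), (0, [257.3, 195.8]), (3, [257.3, 199.1]), (9, [257.3, 205.6]), (18, [257.4, 215.1]), (40, [257.4, 237.7])]
inneredge [(-40, [257.4, 137.5]), (-18, [257.4, 155.0]), (-9, [257.5, 162.1]), (-3, [257.5, 166.7]), (0, [257.5, 169.0]), (3, [257.5, 171.3]), (9, [257.5, 175.9]), (18, [257.5, 182.6]), (40, [257.5, 198.7])]
```

The plate's bottom (x'≈+9), top (+9.7) and knob (+9) all give the same offset, so the lid is upright and home but 9 mm off centre. I'll regrip it firmly enough not to pivot, lift 3 mm, shift 9 mm back and set it down.

```bash
python3 -m handwheel '[[[-1,0.18,-0.03,0,0],[-1,0,0,-0.4,0],[-1,0,0,-0.5,0],[-1,0,0,-0.5,0],[-1,0,0,-0.4,0],[-1,0,0,-0.2,0],[-1,0,0,-0.14,0],[-1,0,0,0,0],[-1,0,0,0,0]]]'
python3 -m handwheel '[[[1,0,0,0,0],[1,0,0,0,0],[1,0,0,0,0],[1,0,0,0,0],[1,0,0,0,0],[1,0,0,0,0],[1,0,0,0,0],[1,0,0,0,0],[1,0,0,0,0],[1,0,0,0,0]]]' 50
python3 -m handwheel '[[[1,0,0,0.04,0],[1,0,0,0.04,0],[1,0,0,0,0],[1,-0.06,0.01,0,0],[1,-0.06,0.01,0,0],[1,-0.06,0.01,0,0],[1,0,0,0,0],[1,0,0,0,0],[1,0,0,0,0]]]'
cat > chk.py <<'E'
from h import *
c=cap('wrist');g=cv2.cvtColor(c['img'],cv2.COLOR_BGR2GRAY).astype(float)
print('tcp',ctrl.sense()['eef_pos'].round(1))
th=-.175;d=np.array([np.cos(th),np.sin(th)])
f=lambda r,z:round(float((at_z(c,(257.4,r),z)[:2]-[555,-237])@d),1)
for lo,hi in((225,240),(275,295)):
  p=g[:,lo:hi].mean(1);i=[r for r in range(140,225) if p[r]<56]
  print(i[0],i[-1],'bottom front x',f(i[0]-.3,30),'(want -3) top back x',f(i[-1]+.5,164),'(want +3)')
E
python3 chk.py
```

```text
time_s: 15.35
eef_pos: [564.5, -238.8, 180.3]
ee_rot: [0.001, 0.088, 0.996, -0.0]
force: [0.7, 0.7, 1.1]
grip_width: 0.996
grip_force: 0.0
time_s: 16.35
eef_pos: [564.4, -238.7, 179.8]
ee_rot: [0.0, 0.088, 0.996, -0.0]
force: [0.4, 0.0, 5.6]
grip_width: 0.275
grip_force: 49.0
time_s: 17.25
eef_pos: [555.2, -237.1, 183.4]
ee_rot: [0.0, 0.088, 0.996, -0.0]
force: [0.3, 0.5, -2.6]
grip_width: 0.272
grip_force: 49.0
tcp [ 555.2 -237.1  183.4]
176 224 bottom front x -3.3 (want -3) top back x -2.2 (want +3)
176 224 bottom front x -3.3 (want -3) top back x -2.2 (want +3)
```

Bottom centred (-3.3 against -3 wanted). Setting it down and releasing.

```bash
python3 -m handwheel '[[[1,0,0,-0.04,0],[1,0,0,-0.04,0],[1,0,0,-0.01,0],[1,0,0,0,0],[1,0,0,0,0],[1,0,0,0,0]]]'
python3 -m handwheel '[[[0.3,0,0,0,0],[0.2,0,0,0,0],[0,0,0,0,0],[-0.3,0,0,0,0],[-0.6,0,0,0,0],[-1,0,0,0,0],[-1,0,0,0,0],[-1,0,0,0,0],[-1,0,0,0,0],[-1,0,0,0,0]]]'
python3 -m handwheel '[[[-1,0,0,0.1,0],[-1,0,0,0.2,0],[-1,0,0,0.4,0],[-1,0,0,0.5,0],[-1,0,0,0.5,0],[-1,0,0,0.4,0],[-1,0,0,0,0],[-1,0,0,0,0],[-1,0,0,0,0],[-1,0,0,0,0]]]'
cat >> chk.py <<'E'
hsv=cv2.cvtColor(c['img'],cv2.COLOR_BGR2HSV)
m=cv2.inRange(hsv,(22,150,100),(34,255,255));k,l,s,ce=cv2.connectedComponentsWithStats(m)
for i in range(1,k):
  if s[i,4]>300: 
    X=at_z(c,ce[i],196);print('knob',X.round(1),'x,y off',((X[:2]-[555,-237])@np.c_[d,[-d[1],d[0]]]).round(1))
b=cap('side');hsv=cv2.cvtColor(b['img'],cv2.COLOR_BGR2HSV)
m=cv2.inRange(hsv,(22,150,100),(34,255,255));k,l,s,ce=cv2.connectedComponentsWithStats(m)
print('side',[(ce[i].round(1).tolist(),int(s[i,4])) for i in range(1,k) if s[i,4]>15],proj(b,[555,-237,196]))
E
python3 chk.py
```

```text
time_s: 17.9
eef_pos: [555.6, -237.2, 179.7]
ee_rot: [0.001, 0.088, 0.996, -0.0]
force: [-0.1, 0.4, 5.5]
grip_width: 0.269
grip_force: 49.5
time_s: 18.9
eef_pos: [555.2, -237.1, 178.9]
ee_rot: [0.0, 0.088, 0.996, -0.0]
force: [0.6, -0.6, -0.0]
grip_width: 1.002
grip_force: 0.0
time_s: 19.9
eef_pos: [555.0, -237.0, 282.9]
ee_rot: [-0.001, 0.088, 0.996, 0.0]
force: [-0.1, 0.3, 0.5]
grip_width: 1.002
grip_force: 0.0
tcp [ 555.  -237.   283.1]
156 188 bottom front x -10.7 (want -3) top back x 1.2 (want +3)
161 188 bottom front x -3.5 (want -3) top back x 1.2 (want +3)
knob [ 554.2 -236.5  196. ] x,y off [-0.8  0.4]
side [([308.2, 100.8], 188), ([232.1, 143.4], 67), ([175.4, 151.7], 56), ([334.8, 210.7], 167), ([278.5, 294.0], 92)] [[335.04617866 209.45944237]]
```

The knob is within 1 mm of centre, the plate is upright, the grey knob hasn't moved and the gripper is clear. Handing in.

```bash
python3 -c "
from rig import ctrl
print(ctrl.finish_job())"
```

```text
the job is handed in; nothing more can be done
None
```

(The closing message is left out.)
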